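# Load lens tubes on the roller bed

## Robot

A 6-joint arm with a two-finger parallel gripper is mounted at the origin on the work surface. World frame = base frame: x ahead of the robot, y to its left, z up, the work surface at z = 0. Lengths are in mm, angles in rad, forces in N, time in s.
With the tool pointing down it reaches from about 300 to 850 mm from the base axis. Payload 4.2 kg.
Tool frame: the origin (TCP) lies midway between the tips of the shut fingers; the grasp point (between the pads) lies 19 mm behind it (manip.pinch_z is the distance from the TCP to the grasp point, in mm); z points along the fingers, y is the line along which they close (so a half turn about z gives the same grasp; the last joint's range is limited). The gripper opens to 91 mm and grips with 3 to 60 N. Pads are 32 mm wide; open, the fingers measure 118 mm over their backs; the gripper's body (76 mm by 178 mm) begins 60 mm behind the grasp point.
Start: joints at [1.124, 0.32, 1.565, -0, 1.257, -0.02], TCP at [238.033, 523.438, 174.776] pointing down, gripper open.
Joint ranges: [-3.11, 3.11], [-0.84, 2.01], [0.21, 2.61], [-1.34, 4.49], [0.05, 2.63], [-2.56, 2.56]. Speed limits (rad/s): [2.57, 2.57, 3.14, 3.14, 3.14, 3.14].

## Interface

Orientations are given as a rotation vector (axis times angle).
In Python, from cell import manip gives the robot as it stands.
- The arm moves only by the tool arm_command, never from a script. Its argument "rows" is a list of rows, each an object with "translation": the shift along the tool's x, y, z in m, a list of three; "turn": the turn about the tool's z in units of 5 degrees (1.0 is 5 degrees). In form: [{"translation": [tx, ty, tz], "turn": turn}, ...]. A call has 1 to 12 rows; each row shifts and turns the commanded pose from where the row before left it, along the tool's axes as they then stand; what a row does not reach is not made up. A row lasts 1/12 s, in which the tool goes at most 41.7 mm and 7.16 degrees, less where a joint would pass 70% of its speed; a pose out of reach is approached as far as the arm can. A call with a gripper value outside its range is refused whole. "fingers" is the opening, from 0 (shut) to 1 (fully open), set as the call begins (left out, the last holds). The fingers move at their own pace and stop on an object; "newtons" is the grip in N (left out, the last holds). Time passes only in rows, so rows that do not move let the fingers close. It gives the time, the measured TCP pose, the force, the opening and the grip force at its end, in the units of the state.
- manip.get_state(): the state, without advancing time (a new reading comes with each control period).
- manip.capture(name): name is "side" or "top"; returns the picture (420x560x3 uint8, blue, green, red); there is no depth.
- manip.calibration(name): a dict with "mtx" (3x3 intrinsics, pixels), "R" (3x3) and "t" (3): a world point X has camera coordinates R X + t. Camera axes: x right, y down, z forward; pixel columns grow to the right and rows downward; lengths in mm; the calibration is good to about 2 mm. A picture is of the moment at which its call begins. calibration takes no time and is no camera call.
- manip.finish_job(): hands the job in; it is judged then, once.
The state is a dict: "time": time; "joints": joint angles; "dq": joint speeds; "tau": joint torques, N m; "position": TCP position; "ee_rot": TCP orientation; "force": force on the tool from outside, world axes, zero at the start; "moment": the same for the moment, N m; "opening": opening from 0.0 (shut) to 1.0 (fully open); "grip_force": force on a finger pad.
Only numpy, scipy, OpenCV 4.12 (cv2) and the standard library are available. Lean on these libraries where they do the work, as an engineer would, in place of code of your own. Each camera call takes 0.05 s, during which the arm holds its last target. There are 200 camera calls.

## Task

On the roller bed a thin lens tube is lying in the nest that the wide clip reserves for the thick tube: move it to the empty nest marked by the narrow clip, and lay the thick tube from the table in the wide clip's nest, each lengthwise and centred along the rollers. Set them down and let go gently, never dropping them, so that no tube starts rolling and the rollers hardly turn. Leave the other two tubes on the bed and the loose things around it undisturbed.

Things in the scene. Friction and masses are not known exactly. Their poses are not given: they have to be found in the camera images.
- bed: Fixed black roller bed, 116 mm (x) by 250 mm (y), on the work surface; origin at the centre of its underside, z up. Four nests in a row along its y, at y = -93, -31, 31 and 93 mm, x = 0. Each nest is a pair of free rollers parallel to x, axes 26 mm apart and 22 mm up. Side rails at x = +-52 mm, 25 mm high. A tube lies along x in the valley between a pair and turns the rollers at the least shove.
- nest1 (a point): centre of the nest at y = -93 mm, at roller-axis height (22 mm up). All four nests are alike: a roller has two aluminium tyres, 18 mm in diameter, covering 18 to 42 mm either side of the centre along x, on an 8 mm axle, so the middle 36 mm of a nest is open down to the axles (their tops 26 mm up) and leaves room for fingertips.
- wide_clip: Fixed bent steel clip with a 36 mm wide tab on the bed's -x rail (towards the robot); it marks the nest for the thick tube. Origin NOT on the tab but at that nest's centre, level with the work surface; axes as the bed's (x along the rollers). The tab stands at x = -50 to -79 mm in this frame, 42 mm high.
- narrow_clip: Like the wide clip but the tab is only 10 mm wide; it marks the empty nest for the thin tube. Origin at that nest's centre, level with the work surface; axes as the bed's.
- thick_tube: Loose aluminium lens tube, solid to the touch, 36 mm in diameter, 90 mm long, about 160 g, lying on the work surface, its axis 18 mm up. Origin at the middle of its axis; x along its axis (both ends alike). Resting properly in a nest its axis is 45.7 mm above the work surface.
- thin_tube: Loose aluminium lens tube, 26 mm in diameter, 90 mm long, about 110 g, that starts lying in the nest marked by the wide clip, within 6 mm of its centre. Origin at the middle of its axis; x along its axis (both ends alike). Resting properly in a nest its axis is 39.7 mm above the work surface.
- laid_tube1: Aluminium tube the size of the thin one, already lying in one of the nests; leave alone. Origin at the middle of its axis; x along its axis (both ends alike).
- laid_tube2: Another, already lying in another nest; leave alone. Origin at the middle of its axis; x along its axis (both ends alike).
- objective: Loose microscope objective standing upright near one end of the bed, 36 mm in diameter, 58 mm high; origin at the centre of its underside. Leave alone.
- pedestal: Fixed steel pedestal near the other end of the bed, 36 mm across, 58 mm high; origin at the centre of its underside.
- post_a: Fixed upright post holder, 25 mm in diameter (foot 32 mm, thumbscrew to 24 mm from its axis), 155 mm high, 95 mm from the thick tube's middle, in line with its axis on the robot's side; origin at the centre of its underside.
- post_b: The same, on the other side of the table near the lens cell.
- block: Fixed black block, 40 mm (x) by 22 mm (y) by 34 mm high (screw heads to 37 mm), beside the thick tube and parallel to it, 35 mm clear of the tube's side; origin at the centre of its underside.
- lens_cell: Loose black ring, 52 mm in diameter, 14 mm high, lying flat on the side away from the thick tube; origin at the centre of its underside. Leave alone.
- slide_box: Fixed slide box, 60 by 85 mm, 31 mm high, between robot and bed; origin at the centre of its underside.
- driver: Loose screwdriver, 170 mm long, lying beyond the bed roughly along world y; leave alone.
- roller1a (a joint): turn (rad) of one free-spinning roller of the bed, 0 at the start, about the bed's +x; its axis lies at y = -106 mm, z = 22 mm in the bed's frame
- roller1b (a joint): turn (rad) of one free-spinning roller of the bed, 0 at the start, about the bed's +x; its axis lies at y = -80 mm, z = 22 mm in the bed's frame
- roller2a (a joint): turn (rad) of one free-spinning roller of the bed, 0 at the start, about the bed's +x; its axis lies at y = -44 mm, z = 22 mm in the bed's frame
- roller2b (a joint): turn (rad) of one free-spinning roller of the bed, 0 at the start, about the bed's +x; its axis lies at y = -18 mm, z = 22 mm in the bed's frame
- roller3a (a joint): turn (rad) of one free-spinning roller of the bed, 0 at the start, about the bed's +x; its axis lies at y = 18 mm, z = 22 mm in the bed's frame
- roller3b (a joint): turn (rad) of one free-spinning roller of the bed, 0 at the start, about the bed's +x; its axis lies at y = 44 mm, z = 22 mm in the bed's frame
- roller4a (a joint): turn (rad) of one free-spinning roller of the bed, 0 at the start, about the bed's +x; its axis lies at y = 80 mm, z = 22 mm in the bed's frame
- roller4b (a joint): turn (rad) of one free-spinning roller of the bed, 0 at the start, about the bed's +x; its axis lies at y = 106 mm, z = 22 mm in the bed's frame
There are look-alikes about, which are no part of the job. Leave any brown, orange or red look-alike of the wide_clip alone.

How it is judged (in metres and radians):
At the end, for the whole second after the job is handed in: The thick tube lies still and released in the wide clip's nest and the thin tube in the narrow clip's: centred to 12 mm along the rollers and 4 mm across, axis within 4 mm of its resting height and within 4 degrees of the rollers' direction (x of thick_tube in the frame of wide_clip between -0.012 and 0.012 m and y of thick_tube in the frame of wide_clip between -0.004 and 0.004 m and z of thick_tube in the frame of wide_clip between 0.0417 and 0.0497 m and angle between the x axis of thick_tube and the x axis of wide_clip, either way round below 0.07 rad and linear speed of each of thick_tube, thin_tube below 0.01 m/s and angular speed of each of thick_tube, thin_tube below 0.3 rad/s and contact force between the fingers and thick_tube below 0.05 N and x of thin_tube in the frame of narrow_clip between -0.012 and 0.012 m and y of thin_tube in the frame of narrow_clip between -0.004 and 0.004 m and z of thin_tube in the frame of narrow_clip between 0.0357 and 0.0437 m and angle between the x axis of thin_tube and the x axis of narrow_clip, either way round below 0.07 rad and contact force between the fingers and thin_tube below 0.05 N); the robot touches nothing.
It fails at once if a roller is turned more than about 30 degrees (0.52 rad) from where it stood (value of joint any of roller1a, roller1b, roller2a, roller2b, roller3a, roller3b, roller4a, roller4b above 0.52 rad or value of joint any of roller1a, roller1b, roller2a, roller2b, roller3a, roller3b, roller4a, roller4b below -0.52 rad).
It fails at once if a tube already on the bed is shifted by more than 6 mm (distance of any of laid_tube1, laid_tube2 from where it was at the start of the episode above 0.006 m).
It fails at once if a tube being loaded is let go while more than 8 mm above its resting height on the rollers ((height (world z) of thick_tube above 0.0537 m and contact force between the fingers and thick_tube below 0.02 N) or (height (world z) of thin_tube above 0.0477 m and contact force between the fingers and thin_tube below 0.02 N)).
It fails at once if the objective is shifted by more than 15 mm or tipped (distance of objective from where it was at the start of the episode above 0.015 m or angle between objective's own z axis and vertical above 0.3 rad).
It fails at once if the lens cell or the screwdriver is shifted by more than 15 mm (distance of any of lens_cell, driver from where it was at the start of the episode above 0.015 m).
It also fails if it takes over 61 s, if anything falls off the work surface, if the arm or the gripper's body presses on something with over 40 N, if the wrist force passes 120 N, or if a joint passes its speed limit or range.

## Working session

There is one attempt and no reset: what is moved stays moved. The work goes in short steps, Python scripts to look and compute and a tool call to move; the robot and the scene stay as the last step left them, time stands still between calls to the robot, and variables do not carry over. Pictures are saved under pics/ and viewed, at most 10 in all, crops included, and the job is handed in when it is done.

Besides the shell and the picture viewer there is one more tool, called after ">>>" as name([rows], argument=value, ...), one row to a line, values as JSON. arm_command: Moves the arm, as the interface text tells. Its arguments: {"type":"object","properties":{"rows":{"type":"array","items":{"type":"object","properties":{"translation":{"type":"array","items":{"type":"number"}},"turn":{"type":"number"}}}},"fingers":{"type":"number"},"newtons":{"type":"number"}},"required":["rows"]}

```bash
ls; mkdir -p pics
python3 - <<'E'
from cell import manip
import cv2
for n in("side","top"):
    cv2.imwrite(f"pics/{n}0.png",manip.capture(n)); c=manip.calibration(n); print(n,c)
s=manip.get_state();print(s)
E
```

```text
pics
side {'mtx': array([[468.94416985,   0.        , 282.68272597],
       [  0.        , 468.94416985, 209.12421037],
       [  0.        ,   0.        ,   1.        ]]), 'R': array([[-0.77680103, -0.62973466, -0.00379568],
       [-0.48273974,  0.59932627, -0.638569  ],
       [ 0.40440389, -0.49420873, -0.76955521]]), 't': array([472.80414257, 313.79775585, 946.17229282])}
top {'mtx': array([[431.15572313,   0.        , 286.35872076],
       [  0.        , 431.15572313, 213.5557848 ],
       [  0.        ,   0.        ,   1.        ]]), 'R': array([[-0.004429  , -0.99998192,  0.00406811],
       [-0.97651951,  0.00344879, -0.21540139],
       [ 0.21538346, -0.0049266 , -0.97651712]]), 't': array([ 29.95883268, 609.97003479, 956.92980642])}
{'time': 0.1, 'joints': array([ 1.12400122e+00,  3.20220465e-01,  1.56556143e+00,  2.14691718e-05,
        1.25740196e+00, -1.99968924e-02]), 'dq': array([-0.00163689, -0.00167854, -0.00396333,  0.00032071, -0.0005419 ,
       -0.00030071]), 'tau': array([ 4.54201172e-04, -4.13334846e+01, -2.32507753e+01,  7.27527891e-02,
        4.21322859e-02, -9.36178708e-05]), 'position': array([237.79205142, 522.9553151 , 174.00700997]), 'ee_rot': array([-6.65264129e-01, -3.06994872e+00,  2.42397680e-03]), 'force': array([1.00283946, 0.14177357, 1.10350593]), 'moment': array([-0.04128199,  0.02774364, -0.03538859]), 'grip_force': 0.0, 'opening': 1.0010611002226566}
```

View pics/top0.png

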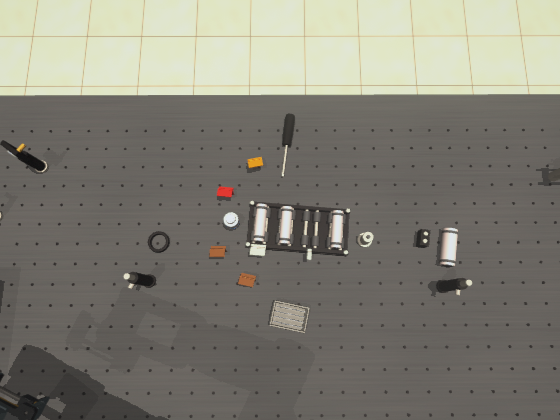

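View pics/side0.png

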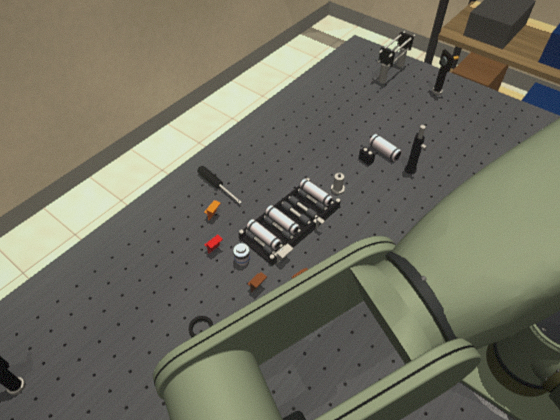

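Candidates seen in the top picture:
- **Wide clip:** pale tab at (258,250). The look-alikes to leave alone are brown (217,252), brown (247,280), red (225,192) and orange (255,162).
- **Thin tube:** (261,224), behind the pale tab. The other laid tubes are at (286,226) and (337,230).
- **Empty nest:** (311,229), with the narrow clip at (310,254).
- **Thick tube:** (449,247). The block is at (424,238) and post_a at (455,285).

I'll check this in a close crop.

Run:
```python
import cv2,numpy as np
im=cv2.imread("pics/top0.png")
a=cv2.resize(im[195:265,240:355],None,fx=6,fy=6,interpolation=cv2.INTER_CUBIC)
b=cv2.resize(im[215:300,410:480],None,fx=6,fy=6,interpolation=cv2.INTER_CUBIC)[:, :]
cv2.imwrite("pics/cropa.png",a);cv2.imwrite("pics/cropb.png",b)
```

```text
(no output)
```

View pics/cropa.png

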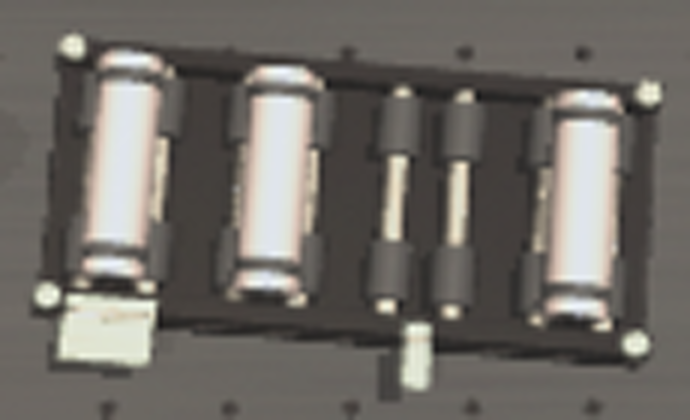

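View pics/cropb.png

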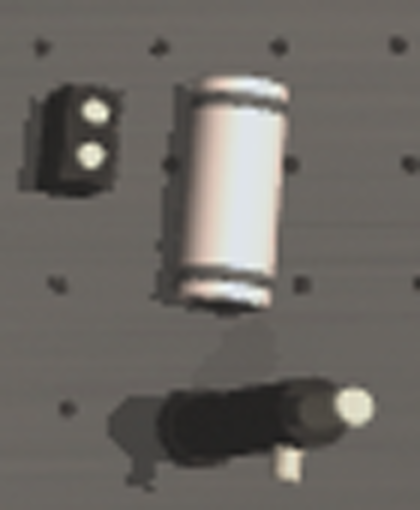

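The crops confirm it. The pale wide tab sits at nest 4, the leftmost, under the thin tube, and the narrow tab is at the empty nest 2. The thick tube lies at (449,247) in the full picture. Next I'll measure.

```bash
cat > h.py <<'E'
import cv2,numpy as np
from cell import manip
from scipy.optimize import least_squares
def proj(c,X): X=np.atleast_2d(X)@c["R"].T+c["t"]; p=X@c["mtx"].T; return p[:,:2]/p[:,2:]
def back(c,px,z):
    px=np.atleast_2d(px); d=np.c_[px,np.ones(len(px))]@np.linalg.inv(c["mtx"]).T@c["R"]; o=-c["R"].T@c["t"]
    return o+d*((z-o[2])/d[:,2])[:,None]
def tube(im,c,box,z,r,T=150):
    "bright tube in box (r0,r1,c0,c1): centre, yaw deg, length, width"
    r0,r1,c0,c1=box; k=8
    g=cv2.resize(im[r0:r1,c0:c1].min(2),None,fx=k,fy=k,interpolation=cv2.INTER_CUBIC)
    n,l,st,_=cv2.connectedComponentsWithStats(cv2.morphologyEx((g>T).astype(np.uint8),cv2.MORPH_CLOSE,np.ones((45,1))))
    i=1+st[1:,4].argmax(); pts=cv2.findNonZero((l==i).astype(np.uint8))
    (cx,cy),wh,a=cv2.minAreaRect(pts); B=cv2.boxPoints(((cx,cy),wh,a)); B=(B+.5)/k-.5+[c0,r0]
    B=B[B[:,1].argsort()]; e=np.array([B[:2].mean(0),B[2:].mean(0)])
    W=back(c,e,z); d=W[0]-W[1]; w=np.linalg.norm(np.subtract(*back(c,B[:2],z)))
    return e.round(1).tolist(),W.mean(0).round(1),np.degrees(np.arctan2(d[1],d[0])).round(2),np.linalg.norm(d).round(1),w.round(1)
E
python3 - <<'E'
from h import *
im=cv2.imread("pics/top0.png"); c=manip.calibration("top")
f=lambda L,o: (np.array(L,float)+.5)/6-.5+o
o=np.array([240,195])
sc=f([(72,45),(649,93),(47,295),(636,344)],o); W=back(c,sc,27); print("screws",W.round(1).tolist(),W.mean(0).round(1))
d=W[[0,2]]-W[[1,3]]; print("yaw",np.degrees(np.arctan2(-d[:,0],d[:,1])))
ax=f([(403,92),(386,306),(464,97),(450,311)],o); A=back(c,ax,25); print("axles",A.round(1).tolist(),A.mean(0).round(1))
print("clips",back(c,f([(106,330),(417,355)],o),42).round(1).tolist())
for nm,b,z in (("thin",(200,246,252,272),50),("laid3",(200,248,278,296),50),("laid1",(206,252,328,346),50),("thick",(222,272,436,462),34)):
    print(nm,*tube(im,c,b,z,0))
ob=np.array([215,410])[::-1]
print("obj,ped,block",back(c,[[231,219],[366,239]],58).round(1).tolist(),back(c,f([(93,133)],ob),37).round(1).tolist(), "post top",back(c,f([(354,406),],ob),155).round(1).tolist())
E
```

```text
screws [[648.2, 113.5, 27.0], [627.0, -124.5, 27.0], [544.0, 122.2, 27.0], [523.2, -115.6, 27.0]] [585.6  -1.1  27. ]
yaw [-5.08839025 -5.00903691]
axles [[628.3, -23.2, 25.0], [539.3, -15.0, 25.0], [626.1, -48.4, 25.0], [537.2, -41.0, 25.0]] [582.7 -31.9  25. ]
clips [[527.7, 97.3, 42.0], [517.2, -26.3, 42.0]]
thin [[261.5, 203.1], [258.4, 245.9]] [587.6  90.9  50. ] -3.53 104.8 33.9
laid3 [[287.9, 205.6], [284.6, 247.2]] [582.7  27.8  50. ] -4.75 101.6 27.8
laid1 [[338.6, 209.7], [335.9, 251.2]] [572.3 -94.2  50. ] -5.3 101.3 25.5
thick [[451.4, 227.3], [448.1, 264.8]] [ 535.9 -366.7   34. ] -9.87 92.5 31.7
obj,ped,block [[599.1, 159.6, 58.0], [549.7, -160.6, 58.0]] [[558.0, -307.8, 37.0]] post top [[442.0, -352.8, 155.0]]
```

Run:
```python
from h import *
c=manip.calibration("top")
f=lambda L,o: (np.array(L,float)+.5)/6-.5+o
for nm,L,o,z in(("thin",[(132,72),(114,253)],(240,195),52.7),("laid3",[(285,86),(269,272)],(240,195),52.7),("laid1",[(586,106),(576,292)],(240,195),52.7),("thick",[(240,97),(227,273)],(410,215),36)):
    W=back(c,f(L,np.array(o)),z); d=W[0]-W[1]; print(nm,W.mean(0).round(1),np.degrees(np.arctan2(d[1],d[0])).round(2),np.linalg.norm(d).round(1))
# edges per row of the tubes, subpixel
im=cv2.imread("pics/top0.png").min(2).astype(float)
for nm,rows,c0,c1,z in(("thin",range(212,236,4),252,270,45),("thick",range(236,258,4),434,464,24)):
    for r in rows:
        p=im[r,c0:c1]; print(nm,r,p.astype(int).tolist())
```

```text
thin [593.7  90.5  52.7] -5.08 74.0
laid3 [586.8  29.   52.7] -5.06 75.8
laid1 [578.2 -92.   52.7] -4.71 75.6
thick [ 537.  -363.1   36. ] -9.04 72.1
thin 212 [59, 64, 87, 99, 128, 184, 212, 225, 224, 225, 225, 220, 206, 178, 134, 100, 95, 86]
thin 216 [49, 61, 64, 97, 163, 197, 219, 224, 224, 224, 225, 217, 196, 159, 100, 96, 91, 80]
thin 220 [59, 63, 85, 126, 178, 208, 223, 224, 224, 224, 223, 211, 184, 151, 163, 162, 57, 59]
thin 224 [61, 71, 118, 155, 191, 216, 224, 224, 224, 224, 219, 201, 171, 144, 186, 119, 58, 60]
thin 228 [61, 77, 124, 172, 202, 221, 224, 224, 224, 224, 214, 192, 162, 164, 167, 76, 58, 61]
thin 232 [87, 99, 130, 186, 213, 225, 224, 224, 224, 221, 208, 179, 140, 100, 99, 85, 69, 58]
thick 236 [99, 99, 99, 100, 96, 67, 67, 65, 87, 114, 143, 165, 186, 198, 213, 222, 223, 223, 223, 223, 223, 218, 198, 145, 98, 99, 97, 98, 98, 98]
thick 240 [98, 97, 98, 94, 67, 67, 66, 68, 96, 126, 152, 174, 188, 203, 217, 223, 223, 223, 223, 223, 223, 214, 187, 109, 98, 98, 98, 98, 97, 98]
thick 244 [97, 97, 96, 92, 66, 65, 63, 77, 104, 136, 161, 181, 194, 209, 220, 223, 223, 223, 223, 223, 221, 208, 180, 95, 94, 94, 96, 96, 96, 96]
thick 248 [98, 98, 94, 67, 68, 66, 65, 89, 117, 143, 168, 186, 198, 213, 223, 223, 223, 223, 223, 223, 218, 197, 143, 97, 96, 97, 96, 97, 97, 96]
thick 252 [97, 96, 93, 67, 66, 61, 70, 97, 127, 153, 175, 191, 204, 217, 223, 223, 223, 223, 223, 223, 214, 187, 106, 93, 93, 93, 94, 93, 92, 93]
thick 256 [96, 92, 66, 67, 66, 63, 78, 107, 138, 163, 182, 195, 209, 220, 223, 223, 223, 223, 223, 221, 208, 181, 97, 97, 97, 98, 98, 97, 97, 97]
```

Run:
```python
from h import *
c=manip.calibration("top")
P=[(449.5,236),(449.2,240),(448.7,244),(448.3,248),(448.0,252),(447.6,256)]
W=back(c,P,18); print(W.round(1).tolist()); m=np.polyfit(W[:,0],W[:,1],1); print(np.degrees(np.arctan(m[0])), [np.polyval(m,x) for x in (525,535,545)])
# model silhouette of thick: top generatrix ends at z=36
for xc in (534,537,540):
    t=np.radians(-8); u=np.array([np.cos(t),np.sin(t)]); ctr=np.array([xc,np.polyval(m,xc)])
    print(xc,proj(c,[[*(ctr+45*u),36],[*(ctr-45*u),36]]).round(1).tolist())
P=[(262-.2,212),(261.1,220),(260.0,228),(259.6,232)]
print(back(c,P,39.7).round(1).tolist())
from scipy.spatial.transform import Rotation as R
s=manip.get_state(); print(s["position"],R.from_rotvec(s["ee_rot"]).as_matrix().round(3).tolist())
```

```text
[[562.7, -374.5, 18.0], [552.8, -372.9, 18.0], [542.8, -370.8, 18.0], [533.0, -369.0, 18.0], [523.1, -367.4, 18.0], [513.4, -365.6, 18.0]]
-10.292564064670284 [np.float64(-367.64521296792554), np.float64(-369.46118032288524), np.float64(-371.27714767784494)]
534 [[452.2, 228.3], [450.2, 265.1]]
537 [[452.3, 227.1], [450.3, 263.8]]
540 [[452.4, 225.9], [450.4, 262.6]]
[[620.1, 87.3, 39.7], [600.2, 88.8, 39.7], [580.4, 91.3, 39.7], [570.6, 92.2, 39.7]]
[237.79205142 522.9553151  174.00700997] [[-0.91, 0.414, -0.001], [0.414, 0.91, -0.001], [0.0, -0.002, -1.0]]
```

>>> arm_command([
  {"translation":[0,0,-0.01],"turn":-1.3},
  {"translation":[0,0,-0.01],"turn":-1.3},
  {"translation":[0,0,-0.01],"turn":-1.3},
  {"translation":[-0.028,-0.0285,0],"turn":0},
  {"translation":[-0.028,-0.0285,0],"turn":0},
  {"translation":[-0.028,-0.0285,0],"turn":0},
  {"translation":[-0.028,-0.0285,0],"turn":0},
  {"translation":[-0.028,-0.0285,0],"turn":0},
  {"translation":[-0.028,-0.0285,0],"turn":0},
  {"translation":[-0.028,-0.0285,0],"turn":0},
  {"translation":[-0.028,-0.0285,0],"turn":0},
  {"translation":[-0.028,-0.0285,0],"turn":0},
], fingers=0.46, newtons=12)

```text
time: 1.1
position: [467.6, 244.3, 204.5]
ee_rot: [-0.136, -3.138, 0.0]
force: [0.3, -0.0, -0.3]
opening: 0.462
grip_force: 0.0
```

```bash
cat >> h.py <<'E'
from scipy.spatial.transform import Rotation as Ro
def go(x,y,z,yaw):
    "tool-frame shift (m) after turning, and turn units, to TCP x,y,z with tool x at yaw deg"
    s=manip.get_state(); M=Ro.from_rotvec(s["ee_rot"]).as_matrix(); a=np.degrees(np.arctan2(M[1,0],M[0,0]))
    T=np.radians(yaw); M2=np.array([[np.cos(T),np.sin(T),0],[np.sin(T),-np.cos(T),0],[0,0,-1]])
    d=np.array([x,y,z])-s["position"]; da=(yaw-a+180)%360-180
    print("t",s["time"].__round__(2),"pos",s["position"].round(1),"yaw",a.round(2),"tilt",M[2].round(4),"| shift now-axes",(M.T@d/1000).round(4),"target-axes",(M2.T@d/1000).round(4),"turn",round(-da/5,3),"open",round(s["opening"]*91,1),"grip",round(s["grip_force"],1),"F",s["force"].round(1),"j6",s["joints"][5].round(2))
E
python3 -c "
from h import *
go(593.8,91,150,174.95)"
```

```text
t 1.1 pos [467.6 244.3 204.5] yaw 175.05 tilt [ 5.e-04 -1.e-04 -1.e+00] | shift now-axes [-0.139  -0.1418  0.0545] target-axes [-0.1392 -0.1416  0.0545] turn 0.02 open 42.0 grip 0.0 F [ 0.3 -0.  -0.3] j6 -1.02
```

>>> arm_command([
  {"translation":[-0.026,-0.0265,0.01],"turn":0},
  {"translation":[-0.026,-0.0265,0.01],"turn":0},
  {"translation":[-0.026,-0.0265,0.01],"turn":0},
  {"translation":[-0.026,-0.0265,0.01],"turn":0},
  {"translation":[-0.02,-0.021,0.014],"turn":0},
  {"translation":[-0.01,-0.01,0.02],"turn":0},
  {"translation":[-0.005,-0.005,0.02],"turn":0},
  {"translation":[0,0,0.012],"turn":0},
  {"translation":[0,0,0.004],"turn":0},
  {"translation":[0,0,0],"turn":0},
])

```text
time: 1.93
position: [592.1, 92.5, 93.2]
ee_rot: [-0.136, -3.135, 0.001]
force: [-0.6, 0.5, 0.2]
opening: 0.458
grip_force: 0.0
```

```bash
python3 -c "
from h import *
go(593.8,91,32,174.95)
im=manip.capture('top'); c=manip.calibration('top')
s=manip.get_state(); print(proj(c,s['position']), proj(c,[593.8,91,39.7]))
si=manip.capture('side'); cs=manip.calibration('side'); p=proj(cs,s['position'])[0]; print(p)
cv2.imwrite('pics/side1full.png',si)
a=cv2.resize(im[190:260,210:290],None,fx=6,fy=6,interpolation=cv2.INTER_CUBIC)
b=cv2.resize(si[180:285,220:320],None,fx=4,fy=4,interpolation=cv2.INTER_CUBIC)[:420,:300]
b=cv2.copyMakeBorder(b,0,420-b.shape[0],0,0,cv2.BORDER_CONSTANT)
cv2.imwrite('pics/m1.png',np.hstack([a,b]))"
```

```text
t 1.93 pos [592.1  92.5  93.2] yaw 175.04 tilt [ 3.3e-03 -6.0e-04 -1.0e+00] | shift now-axes [-0.002  -0.0013  0.0612] target-axes [-0.0018 -0.0013  0.0612] turn 0.017 open 41.7 grip 0.0 F [-0.6  0.5  0.2] j6 -1.35
[[258.07208727 218.32634671]] [[260.17126966 222.57598624]]
[262.23658687 219.16251143]
```

View pics/m1.png

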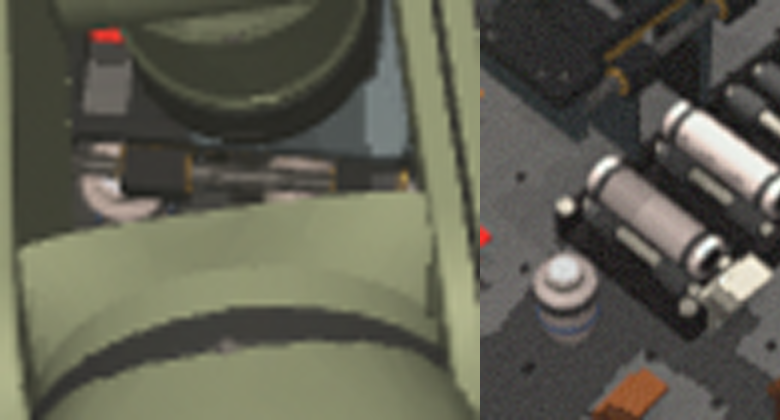

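```bash
python3 -c "
from h import *
c=manip.calibration('side')
f=lambda p:(np.array(p)+.5)/4-.5+[220,180]
t=np.radians(-5.05);u=np.array([np.cos(t),np.sin(t)]);v=np.array([-u[1],u[0]]);b=np.array([585.6,-1.1])
print(back(c,f([(86,205),(209,306)]),27).round(1), b+52*u+119.5*v, b-52*u+119.5*v)
print('near face',back(c,f([(232,248)]),39.7), b+93*v-45*u)
print(proj(c,[*(b+93*v-45*u),39.7])*4-[880,720])
cv2.imwrite('pics/s1.png',cv2.resize(cv2.imread('pics/side1full.png')[150:270,220:360],None,fx=5,fy=5,interpolation=cv2.INTER_CUBIC))"
```

```text
[[645.9 113.   27. ]
 [541.4 122.5  27. ]] [647.91714345 113.35882942] [544.3208443  122.51343497]
near face [[551.26281166  89.3005309   39.7       ]] [548.96100821  95.50012568]
[[226.78579374 255.27935779]]
```

View pics/s1.png

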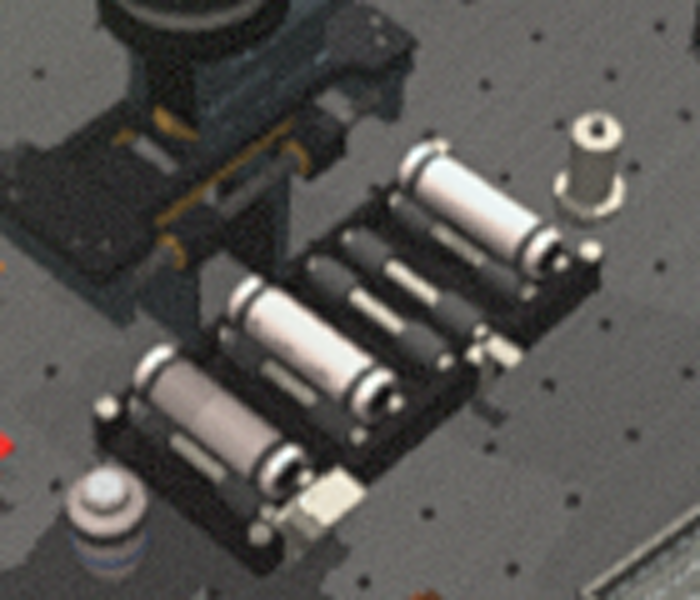

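The side view shows the thin tube beside the pale wide tab, near end at about (285,468) in the crop. The gripper hovers over it and its path down is clear. Descending now.

>>> arm_command([
  {"translation":[-0.0005,-0.0011,0.01],"turn":0},
  {"translation":[0,0,0.015],"turn":0},
  {"translation":[0,0,0.015],"turn":0},
  {"translation":[0,0,0.01],"turn":0},
  {"translation":[0,0,0.006],"turn":0},
  {"translation":[0,0,0.003],"turn":0},
  {"translation":[0,0,0],"turn":0},
  {"translation":[0,0,0],"turn":0},
])

```text
time: 2.7
position: [594.1, 91.6, 36.3]
ee_rot: [0.136, 3.138, 0.0]
force: [-0.7, 1.2, 0.1]
opening: 0.458
grip_force: 0.0
```

```bash
python3 -c "
from h import *
go(592.6,91.4,32,174.95)"
```

```text
t 2.7 pos [594.1  91.6  36.3] yaw 175.05 tilt [-1.1e-03  3.0e-04 -1.0e+00] | shift now-axes [ 0.0014 -0.0004  0.0043] target-axes [ 0.0014 -0.0004  0.0043] turn 0.021 open 41.7 grip 0.0 F [-0.7  1.2  0.1] j6 -1.35
```

>>> arm_command([
  {"translation":[0.0007,0,0.002],"turn":0},
  {"translation":[0,0,0.002],"turn":0},
  {"translation":[0,0,0],"turn":0},
  {"translation":[0,0,0],"turn":0},
])

```text
time: 3.03
position: [592.9, 91.6, 31.8]
ee_rot: [0.136, 3.138, 0.0]
force: [-0.8, -0.1, 0.4]
opening: 0.46
grip_force: 0.0
```

>>> arm_command([
  {"translation":[0,0,0],"turn":0},
  {"translation":[0,0,0],"turn":0},
  {"translation":[0,0,0],"turn":0},
  {"translation":[0,0,0],"turn":0},
  {"translation":[0,0,0],"turn":0},
  {"translation":[0,0,0],"turn":0},
], fingers=0.24, newtons=12)

```text
time: 3.53
position: [592.9, 91.6, 31.8]
ee_rot: [0.136, 3.139, 0.0]
force: [0.3, 0.1, -0.4]
opening: 0.238
grip_force: 0.0
```

```bash
python3 -c "
from h import *
go(592.6,91.4,32,174.95)
si=manip.capture('side');cv2.imwrite('pics/s2.png',cv2.resize(si[150:270,220:360],None,fx=5,fy=5,interpolation=cv2.INTER_CUBIC))"
```

```text
t 3.53 pos [592.9  91.6  31.8] yaw 175.05 tilt [-0.e+00  1.e-04 -1.e+00] | shift now-axes [ 0.0002 -0.0002 -0.0002] target-axes [ 0.0002 -0.0002 -0.0002] turn 0.02 open 21.7 grip 0.0 F [ 0.3  0.1 -0.4] j6 -1.35
```

View pics/s2.png

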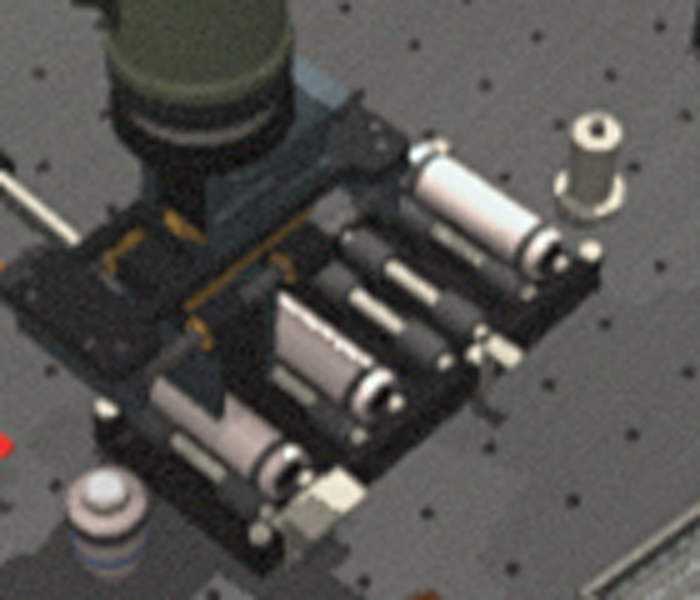

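```bash
python3 -c "
from h import *
c=manip.calibration('side')
t=np.radians(-5.05);u=np.array([np.cos(t),np.sin(t)]);v=np.array([-u[1],u[0]]);b=np.array([592.9,91.6])
for a,w,z in((-16,10.8,32),(-16,24,32),(16,24,32),(-16,10.8,45),(-16,-10.8,32),(0,0,52.7),(-45,0,39.7),(-45,0,52.7),(45,0,52.7)): print(a,w,z,((proj(c,[*(b+a*u+w*v),z])[0]-[220,150])*5).round())
"
```

```text
-16 10.8 32 [225. 458.]
-16 24 32 [205. 475.]
16 24 32 [158. 436.]
-16 10.8 45 [224. 442.]
-16 -10.8 32 [258. 432.]
0 0 52.7 [216. 400.]
-45 0 39.7 [285. 470.]
-45 0 52.7 [284. 454.]
45 0 52.7 [150. 348.]
```

```bash
python3 -c "
from h import *
print(manip.pinch_z,[a for a in dir(manip) if a[0]!='_'])
cv2.imwrite('pics/raw_a.png',manip.capture('side'))"
```

```text
18.8 ['MotionError', 'calibration', 'capture', 'finish_job', 'get_state', 'pinch_z']
```

>>> arm_command([
  {"translation":[0,0,0],"turn":0},
  {"translation":[0,0,0],"turn":0},
  {"translation":[0,0,0],"turn":0},
  {"translation":[0,0,0],"turn":0},
  {"translation":[0,0,0],"turn":0},
], fingers=0.46)

```text
time: 4.05
position: [592.8, 91.6, 31.7]
ee_rot: [-0.136, -3.139, -0.0]
force: [-0.4, 0.1, -0.4]
opening: 0.46
grip_force: 0.0
```

```bash
python3 -c "
from h import *
c=manip.calibration('side')
B=manip.capture('side');cv2.imwrite('pics/raw_b.png',B);A=cv2.imread('pics/raw_a.png')
t=np.radians(-5.05);u=np.array([np.cos(t),np.sin(t)]);v=np.array([-u[1],u[0]]);b=manip.get_state()['position'];print(b)
def ov(im,op):
    k=8;o=np.array([240,200]);I=cv2.resize(im[200:270,240:290],None,fx=k,fy=k,interpolation=cv2.INTER_CUBIC)
    for s in(1,-1):
        for z,col in((0,(0,255,0)),(35,(0,0,255))):
            q=[[*(b[:2]+a*u+s*w*v),b[2]+z] for a,w in((-16,op/2),(16,op/2),(16,op/2+13.5),(-16,op/2+13.5))]
            cv2.polylines(I,[(((proj(c,q)-o)+.5)*k-.5).round().astype(int)],True,col,1)
    return I
cv2.imwrite('pics/m2.png',np.hstack([ov(A,21.7),ov(B,42)])[:,:800])
"
```

```text
[592.86452372  91.62833874  31.72880606]
```

View pics/m2.png

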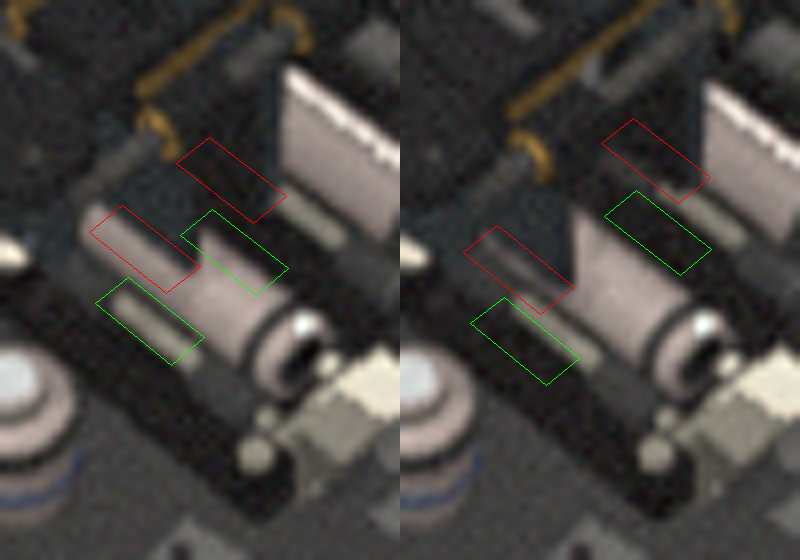

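The closing touched nothing. In the overlay the green boxes show the tips where the reported height puts them and the red boxes show them 35 mm higher. The drawn tips match the red boxes, with the front inner corner at (200,268), so the tips really stand about 35 mm above the reported TCP. I'll go lower in small steps and watch the force.

>>> arm_command([
  {"translation":[0,0,0],"turn":0},
  {"translation":[0,0,0.003],"turn":0},
  {"translation":[0,0,0.003],"turn":0},
  {"translation":[0,0,0.003],"turn":0},
  {"translation":[0,0,0.003],"turn":0},
  {"translation":[0,0,0],"turn":0},
], fingers=0.5)

```text
time: 4.6
position: [592.2, 91.5, 18.8]
ee_rot: [-0.136, -3.137, 0.0]
force: [0.9, 0.5, 0.6]
opening: 0.503
grip_force: 0.0
```

```bash
python3 -c "
from h import *
go(592.6,91.4,0,174.95)
c=manip.calibration('side')
A=cv2.imread('pics/raw_b.png');B=manip.capture('side');cv2.imwrite('pics/raw_c.png',B)
# optical shift of the finger/gripper region between z 31.7 and now
b=manip.get_state()['position']; print('proj shift per model',proj(c,[592.9,91.6,31.7])-proj(c,b), proj(c,[592.9,91.6,66.7])-proj(c,b+[0,0,35]))
a=cv2.cvtColor(A,6).astype(np.float32)[150:215,215:285];d=cv2.cvtColor(B,6).astype(np.float32)[150:215,215:285]
print('phase',cv2.phaseCorrelate(d,a,cv2.createHanningWindow(a.shape[::-1],cv2.CV_32F)))
"
```

```text
t 4.6 pos [592.2  91.5  18.8] yaw 175.05 tilt [ 1.6e-03 -3.0e-04 -1.0e+00] | shift now-axes [-0.0004 -0.0001  0.0188] target-axes [-0.0004 -0.0001  0.0188] turn 0.02 open 45.8 grip 0.0 F [0.9 0.5 0.6] j6 -1.35
proj shift per model [[-0.33903384 -3.19151525]] [[-0.35192753 -3.34728824]]
phase ((-0.4074220873719767, -4.7359461544959345), 0.7565263658761978)
```

>>> arm_command([
  {"translation":[0,0,0.003],"turn":0},
  {"translation":[0,0,0.003],"turn":0},
  {"translation":[0,0,0.003],"turn":0},
  {"translation":[0,0,0.003],"turn":0},
  {"translation":[0,0,0.002],"turn":0},
  {"translation":[0,0,0],"turn":0},
  {"translation":[0,0,0],"turn":0},
])

```text
time: 5.23
position: [592.8, 91.6, 5.6]
ee_rot: [-0.136, -3.138, -0.0]
force: [0.1, 0.3, 0.6]
opening: 0.503
grip_force: 0.0
```

```bash
python3 -c "
from h import *
go(592.6,91.4,0,174.95)
c=manip.calibration('side')
B=manip.capture('side');cv2.imwrite('pics/raw_d.png',B)
t=np.radians(-5.05);u=np.array([np.cos(t),np.sin(t)]);v=np.array([-u[1],u[0]]);b=manip.get_state()['position']
def ov(im,op,zz):
    k=8;o=np.array([240,200]);I=cv2.resize(im[200:270,240:290],None,fx=k,fy=k,interpolation=cv2.INTER_CUBIC)
    I=cv2.convertScaleAbs(I,alpha=1.6,beta=10)
    for s in(1,-1):
        for z,col in zip(zz,((0,255,0),(0,0,255))):
            q=[[*(b[:2]+a*u+s*w*v),b[2]+z] for a,w in((-16,op/2),(16,op/2),(16,op/2+13.5),(-16,op/2+13.5))]
            cv2.polylines(I,[(((proj(c,q)-o)+.5)*k-.5).round().astype(int)],True,col,1)
    return I
cv2.imwrite('pics/m3.png',np.hstack([ov(B,45.5,[]),ov(B,45.5,[30,40])])[:,:800])
"
```

```text
t 5.23 pos [592.8  91.6   5.6] yaw 175.05 tilt [ 2.e-04  0.e+00 -1.e+00] | shift now-axes [ 0.0002 -0.0002  0.0056] target-axes [ 0.0002 -0.0002  0.0056] turn 0.019 open 45.8 grip 0.0 F [0.1 0.3 0.6] j6 -1.35
```

View pics/m3.png

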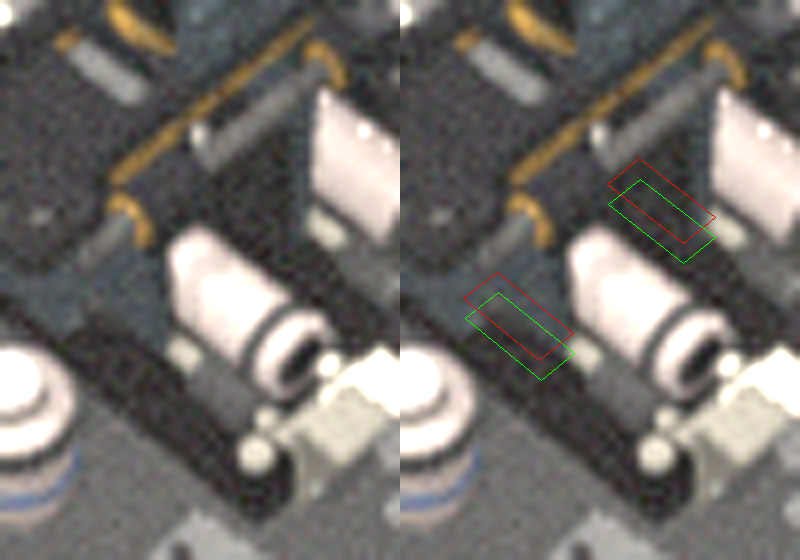

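The front finger's lower corner shows at (168,350) in the left half, which puts the tips at about z = 37 and still straddling the tube. I'll go 4 mm lower and close.

>>> arm_command([
  {"translation":[0,0,0.002],"turn":0},
  {"translation":[0,0,0.002],"turn":0},
  {"translation":[0,0,0],"turn":0},
])

```text
time: 5.53
position: [592.6, 91.6, 1.4]
ee_rot: [-0.136, -3.138, 0.0]
force: [-0.3, 0.2, -1.0]
opening: 0.502
grip_force: 0.0
```

>>> arm_command([
  {"translation":[0,0,0],"turn":0},
  {"translation":[0,0,0],"turn":0},
  {"translation":[0,0,0],"turn":0},
  {"translation":[0,0,0],"turn":0},
  {"translation":[0,0,0],"turn":0},
  {"translation":[0,0,0],"turn":0},
], fingers=0.2, newtons=8)

```text
time: 6.03
position: [593.0, 91.8, 1.9]
ee_rot: [0.136, 3.138, 0.001]
force: [0.7, 1.3, 0.2]
opening: 0.283
grip_force: 8.0
```

>>> arm_command([
  {"translation":[0,0,0],"turn":0},
  {"translation":[0,0,0],"turn":0},
  {"translation":[0,0,-0.001],"turn":0},
  {"translation":[0,0,-0.002],"turn":0},
  {"translation":[0,0,-0.003],"turn":0},
  {"translation":[0,0,0],"turn":0},
], newtons=16)

```text
time: 6.53
position: [593.2, 91.5, 8.3]
ee_rot: [0.136, 3.138, 0.0]
force: [-0.4, 0.2, -1.1]
opening: 0.277
grip_force: 16.0
```

```bash
python3 -c "
from h import *
go(592.9,91.7,1.6,174.95)
A=cv2.imread('pics/raw_d.png');B=manip.capture('side');cv2.imwrite('pics/raw_e.png',B)
c=manip.calibration('side')
# shift of the tube's near end and of the laid3 near end between pictures
for nm,(r,q) in dict(thin=(234,270),laid3=(220,288)).items():
    T=A[r:r+18,q:q+16]; m=cv2.matchTemplate(cv2.resize(B[r-8:r+26,q-8:q+24],None,fx=4,fy=4,interpolation=cv2.INTER_CUBIC),cv2.resize(T,None,fx=4,fy=4,interpolation=cv2.INTER_CUBIC),cv2.TM_CCOEFF_NORMED); _,s,_,p=cv2.minMaxLoc(m); print(nm,np.array(p)/4-8,round(s,3))
print(proj(c,[548,95.5,45.7])-proj(c,[548,95.5,39.7]))
"
```

```text
t 6.53 pos [593.2  91.5   8.3] yaw 175.05 tilt [-8.e-04  1.e-04 -1.e+00] | shift now-axes [0.0003 0.0002 0.0067] target-axes [0.0003 0.0002 0.0067] turn 0.02 open 25.2 grip 16.0 F [-0.4  0.2 -1.1] j6 -1.35
thin [ 0.   -1.25] 0.857
laid3 [0. 0.] 0.995
[[-0.03394743 -1.50682641]]
```

>>> arm_command([
  {"translation":[0,0,-0.005],"turn":0},
  {"translation":[0,0,-0.01],"turn":0},
  {"translation":[0,0,-0.013],"turn":0},
  {"translation":[0,0,-0.013],"turn":0},
  {"translation":[0,0,-0.01],"turn":0},
  {"translation":[0,0,-0.003],"turn":0},
  {"translation":[0,-0.008,0],"turn":0},
  {"translation":[0,-0.016,0],"turn":0},
  {"translation":[0,-0.02,0],"turn":0},
  {"translation":[0,-0.02,0],"turn":0},
  {"translation":[0,-0.02,0],"turn":0},
  {"translation":[0,-0.018,0],"turn":0},
], newtons=14)

```text
time: 7.58
position: [583.0, -11.7, 60.9]
ee_rot: [-0.136, -3.137, 0.001]
force: [0.6, -0.6, -1.0]
opening: 0.279
grip_force: 14.0
```

>>> arm_command([
  {"translation":[0,-0.012,0],"turn":0},
  {"translation":[0,-0.007,0],"turn":0},
  {"translation":[0,-0.003,0],"turn":0},
  {"translation":[0,0,0],"turn":0},
  {"translation":[0,0,0],"turn":0},
  {"translation":[0,0,0],"turn":0},
])

```text
time: 8.08
position: [582.3, -31.2, 61.7]
ee_rot: [0.134, 3.139, 0.001]
force: [-0.7, 0.4, -0.0]
opening: 0.277
grip_force: 14.0
```

```bash
python3 -c "
from h import *
t=np.radians(-5.05)
print(592.9+124*np.sin(t),91.7-124*np.cos(t)); go(592.9+124*np.sin(t),91.7-124*np.cos(t),1.6,174.95)"
```

```text
581.9848933877615 -31.818664369573995
t 8.08 pos [582.3 -31.2  61.7] yaw 175.09 tilt [ 0.e+00  4.e-04 -1.e+00] | shift now-axes [ 0.0002 -0.0007  0.0601] target-axes [ 0.0002 -0.0007  0.0601] turn 0.029 open 25.2 grip 14.0 F [-0.7  0.4 -0. ] j6 -1.56
```

>>> arm_command([
  {"translation":[0,-0.0005,0.008],"turn":0},
  {"translation":[0,0,0.013],"turn":0},
  {"translation":[0,0,0.013],"turn":0},
  {"translation":[0,0,0.01],"turn":0},
  {"translation":[0,0,0.006],"turn":0},
  {"translation":[0,0,0.003],"turn":0},
  {"translation":[0,0,0.002],"turn":0},
  {"translation":[0,0,0.001],"turn":0},
  {"translation":[0,0,0.001],"turn":0},
  {"translation":[0,0,0],"turn":0},
])

```text
time: 8.92
position: [582.4, -32.5, 5.1]
ee_rot: [0.136, 3.138, 0.0]
force: [0.6, 0.5, -1.2]
opening: 0.281
grip_force: 14.0
```

>>> arm_command([
  {"translation":[0,0,0.001],"turn":0},
  {"translation":[0,0,0.001],"turn":0},
  {"translation":[0,0,0],"turn":0},
  {"translation":[0,0,0],"turn":0},
])

```text
time: 9.25
position: [582.1, -32.5, 2.8]
ee_rot: [0.136, 3.139, 0.0]
force: [0.8, -0.1, -1.4]
opening: 0.276
grip_force: 14.0
```

```bash
python3 -c "
from h import *
go(582,-31.8,1.6,174.95)
A=cv2.imread('pics/raw_d.png');B=manip.capture('side');cv2.imwrite('pics/raw_f.png',B)
c=manip.calibration('side')
t=np.radians(-5.05);u=np.array([np.cos(t),np.sin(t)]);v=np.array([-u[1],u[0]]);b=np.array([584.4,-1.2])
P=proj(c,[[*(b+93*v-45*u),39.7],[*(b-31*v-45*u),39.7],[*(b-31*v-45*u),44.7]]);print(P)
T=A[234:252,270:286]; d=P[1]-P[0]; x,y=(np.array([270,234])+d).round().astype(int); k=4
m=cv2.matchTemplate(cv2.resize(B[y-8:y+26,x-8:x+24],None,fx=k,fy=k,interpolation=cv2.INTER_CUBIC),cv2.resize(T,None,fx=k,fy=k,interpolation=cv2.INTER_CUBIC),cv2.TM_CCOEFF_NORMED); _,s,_,p=cv2.minMaxLoc(m); print(np.array(p)/k-8+[x,y]-[270,234]-d,s)"
```

```text
t 9.25 pos [582.1 -32.5   2.8] yaw 175.04 tilt [-1.e-04  1.e-04 -1.e+00] | shift now-axes [0.0002 0.0007 0.0012] target-axes [0.0002 0.0007 0.0012] turn 0.018 open 25.1 grip 14.0 F [ 0.8 -0.1 -1.4] j6 -1.56
[[277.1221894  244.05715454]
 [312.6765626  214.21091023]
 [312.76976556 212.91783223]]
[-0.3043732   0.09624431] 0.7724035978317261
```

>>> arm_command([
  {"translation":[0,0.0005,0.0005],"turn":0},
  {"translation":[0,0,0.0005],"turn":0},
  {"translation":[0,0,0.0003],"turn":0},
  {"translation":[0,0,0],"turn":0},
  {"translation":[0,0,0],"turn":0},
])

```text
time: 9.72
position: [582.3, -31.6, 1.7]
ee_rot: [0.136, 3.138, 0.001]
force: [-1.0, 1.8, 1.0]
opening: 0.279
grip_force: 14.0
```

>>> arm_command([
  {"translation":[0,0.0004,0.0002],"turn":0},
  {"translation":[0,0,0],"turn":0},
  {"translation":[0,0,0],"turn":0},
], newtons=3)

```text
time: 9.97
position: [582.4, -31.3, 1.4]
ee_rot: [0.136, 3.138, 0.001]
force: [-0.0, 2.2, 2.1]
opening: 0.279
grip_force: 3.0
```

>>> arm_command([
  {"translation":[0,0,0],"turn":0},
  {"translation":[0,0,0],"turn":0},
  {"translation":[0,0,0],"turn":0},
], fingers=0.3)

```text
time: 10.22
position: [582.3, -31.8, 1.2]
ee_rot: [0.136, 3.138, -0.0]
force: [0.3, 1.4, -0.3]
opening: 0.302
grip_force: 0.3
```

>>> arm_command([
  {"translation":[0,0,0],"turn":0},
  {"translation":[0,0,0],"turn":0},
  {"translation":[0,0,0],"turn":0},
  {"translation":[0,0,0],"turn":0},
  {"translation":[0,0,0],"turn":0},
  {"translation":[0,0,0],"turn":0},
], fingers=0.46)

```text
time: 10.72
position: [582.2, -31.6, 1.2]
ee_rot: [-0.136, -3.139, -0.0]
force: [0.4, -0.8, -0.4]
opening: 0.46
grip_force: 0.0
```

```bash
python3 -c "
from h import *
go(582,-31.8,1.6,174.95)
A=cv2.imread('pics/raw_f.png');B=manip.capture('side');cv2.imwrite('pics/raw_g.png',B);k=8
T=A[205:222,305:321]
m=cv2.matchTemplate(cv2.resize(B[201:226,301:325],None,fx=k,fy=k,interpolation=cv2.INTER_CUBIC),cv2.resize(T,None,fx=k,fy=k,interpolation=cv2.INTER_CUBIC),cv2.TM_CCOEFF_NORMED); _,s,_,p=cv2.minMaxLoc(m); print(np.array(p)/k-4,s)"
```

```text
t 10.72 pos [582.2 -31.6   1.2] yaw 175.04 tilt [ 0.  0. -1.] | shift now-axes [ 0.0002 -0.0002 -0.0004] target-axes [ 0.0002 -0.0002 -0.0004] turn 0.019 open 41.9 grip 0.0 F [ 0.4 -0.8 -0.4] j6 -1.56
[-0.25  0.25] 0.96803879737854
```

>>> arm_command([
  {"translation":[0,0,-0.004],"turn":0},
  {"translation":[0,0,-0.01],"turn":0},
  {"translation":[0,0,-0.018],"turn":0},
  {"translation":[0,0,-0.025],"turn":0},
  {"translation":[0,0,-0.025],"turn":0.5},
  {"translation":[0,0,-0.018],"turn":0.5},
  {"translation":[-0.001,-0.015,0],"turn":0},
  {"translation":[-0.001,-0.03,0],"turn":0},
  {"translation":[-0.001,-0.03,0],"turn":0},
  {"translation":[-0.001,-0.03,0],"turn":0},
  {"translation":[-0.001,-0.03,0],"turn":0},
  {"translation":[-0.001,-0.03,0],"turn":0},
])

```text
time: 11.77
position: [559.5, -196.5, 102.4]
ee_rot: [0.272, 3.128, -0.0]
force: [0.2, 0.1, 0.3]
opening: 0.461
grip_force: 0.0
```

>>> arm_command([
  {"translation":[-0.001,-0.03,0],"turn":0},
  {"translation":[-0.001,-0.03,0],"turn":0},
  {"translation":[-0.001,-0.03,0],"turn":0},
  {"translation":[-0.001,-0.03,0],"turn":0},
  {"translation":[-0.001,-0.03,0.005],"turn":0},
  {"translation":[-0.001,-0.018,0.01],"turn":0},
  {"translation":[0,-0.006,0.015],"turn":0},
  {"translation":[0,-0.002,0.015],"turn":0},
  {"translation":[0,0,0.01],"turn":0},
  {"translation":[0,0,0.005],"turn":0},
  {"translation":[0,0,0],"turn":0},
], fingers=0.6)

```text
time: 12.68
position: [534.5, -368.3, 39.9]
ee_rot: [-0.271, -3.127, -0.003]
force: [-0.6, -0.9, 0.2]
opening: 0.601
grip_force: 0.0
```

```bash
python3 -c "
from h import *
go(535,-369.5,-23,170)
B=manip.capture('side');c=manip.calibration('side')
s=manip.get_state();b=s['position']
t=np.radians(-10);u=np.array([np.cos(t),np.sin(t)]);v=np.array([-u[1],u[0]]);C=np.array([535,-369.5])
k=8;o=np.array([345,115]);I=cv2.resize(B[115:185,345:430],None,fx=k,fy=k,interpolation=cv2.INTER_CUBIC)
q=lambda P:(((proj(c,P)-o)+.5)*k-.5).round().astype(int)
for sg in(1,-1):
    cv2.polylines(I,[q([[*(b[:2]+a*u+sg*w*v),b[2]+32.5] for a,w in((-16,27),(16,27),(16,40),(-16,40))])],True,(0,0,255),1)
for e in(-45,45): cv2.polylines(I,[q([[*(C+e*u+18*np.cos(f)*v),18+18*np.sin(f)] for f in np.arange(0,6.28,.2)])],True,(0,255,0),1)
cv2.imwrite('pics/m4.png',I)"
```

```text
t 12.68 pos [ 534.5 -368.3   39.9] yaw 170.08 tilt [ 0.0025  0.0016 -1.    ] | shift now-axes [-0.0009 -0.0012  0.0629] target-axes [-0.0007 -0.0011  0.0629] turn 0.016 open 54.7 grip 0.0 F [-0.6 -0.9  0.2] j6 -2.02
```

View pics/m4.png

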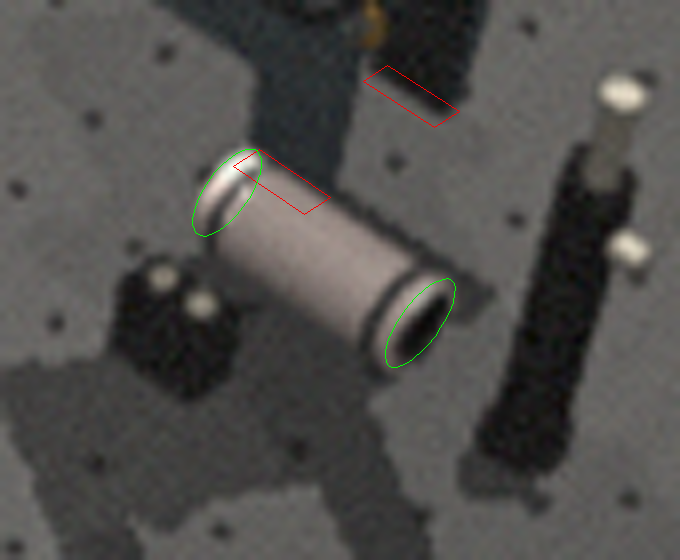

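The green outline of the measured thick tube matches the picture, with the near end at (420,322) and the far end at (228,192). The fingers straddle it, clear of the block at (180,320) and the post. Descending to grasp.

>>> arm_command([
  {"translation":[-0.0005,-0.0011,0.006],"turn":0},
  {"translation":[0,0,0.012],"turn":0},
  {"translation":[0,0,0.014],"turn":0},
  {"translation":[0,0,0.012],"turn":0},
  {"translation":[0,0,0.009],"turn":0},
  {"translation":[0,0,0.005],"turn":0},
  {"translation":[0,0,0.003],"turn":0},
  {"translation":[0,0,0.002],"turn":0},
  {"translation":[0,0,0.002],"turn":0},
  {"translation":[0,0,0],"turn":0},
  {"translation":[0,0,0],"turn":0},
])

```text
time: 13.65
position: [535.6, -370.9, -23.4]
ee_rot: [0.273, 3.129, -0.0]
force: [0.0, -0.6, -0.3]
opening: 0.598
grip_force: 0.0
```

```bash
python3 -c "
from h import *
go(535,-369.5,-25,170)
cv2.imwrite('pics/raw_h.png',manip.capture('side'))"
```

```text
t 13.65 pos [ 535.6 -370.9  -23.4] yaw 170.05 tilt [-7.e-04 -3.e-04 -1.e+00] | shift now-axes [0.0008 0.0012 0.0016] target-axes [0.0008 0.0012 0.0016] turn 0.009 open 54.4 grip 0.0 F [ 0.  -0.6 -0.3] j6 -2.02
```

>>> arm_command([
  {"translation":[0.0006,0.001,0.0015],"turn":0},
  {"translation":[0,0,0],"turn":0},
  {"translation":[0,0,0],"turn":0},
])

```text
time: 13.95
position: [534.9, -369.5, -25.2]
ee_rot: [0.273, 3.13, 0.0]
force: [-0.1, 0.8, -0.0]
opening: 0.6
grip_force: 0.0
```

>>> arm_command([
  {"translation":[0,0,0],"turn":0},
  {"translation":[0,0,0],"turn":0},
  {"translation":[0,0,0],"turn":0},
  {"translation":[0,0,0],"turn":0},
  {"translation":[0,0,0],"turn":0},
  {"translation":[0,0,0],"turn":0},
  {"translation":[0,0,0],"turn":0},
  {"translation":[0,0,0],"turn":0},
], fingers=0.3, newtons=16)

```text
time: 14.62
position: [535.0, -369.5, -25.3]
ee_rot: [0.273, 3.13, 0.0]
force: [-0.3, -0.1, 0.9]
opening: 0.392
grip_force: 16.0
```

>>> arm_command([
  {"translation":[0,0,-0.001],"turn":0},
  {"translation":[0,0,-0.003],"turn":0},
  {"translation":[0,0,-0.004],"turn":0},
  {"translation":[0,0,0],"turn":0},
  {"translation":[0,0,0],"turn":0},
])

```text
time: 15.03
position: [535.2, -369.8, -16.9]
ee_rot: [0.272, 3.129, -0.001]
force: [-0.4, 0.1, -1.4]
opening: 0.392
grip_force: 16.0
```

```bash
python3 -c "
from h import *
go(535,-369.5,-25,170)
A=cv2.imread('pics/raw_h.png');B=manip.capture('side');k=8;c=manip.calibration('side')
p=proj(c,[535-44.3,-369.5+7.8,18])[0].round().astype(int);x,y=p-8
m=cv2.matchTemplate(cv2.resize(B[y-6:y+22,x-6:x+22],None,fx=k,fy=k,interpolation=cv2.INTER_CUBIC),cv2.resize(A[y:y+16,x:x+16],None,fx=k,fy=k,interpolation=cv2.INTER_CUBIC),cv2.TM_CCOEFF_NORMED); _,s,_,q=cv2.minMaxLoc(m); print(np.array(q)/k-6,s, proj(c,[491,-362,26])-proj(c,[491,-362,18]))"
```

```text
t 15.03 pos [ 535.2 -369.8  -16.9] yaw 170.05 tilt [-7.e-04 -3.e-04 -1.e+00] | shift now-axes [0.0002 0.0002 0.0081] target-axes [0.0002 0.0002 0.0081] turn 0.009 open 35.6 grip 16.0 F [-0.4  0.1 -1.4] j6 -2.02
[ 0.75 -2.25] 0.9584759473800659 [[ 0.52893819 -2.09411727]]
```

>>> arm_command([
  {"translation":[0,0,-0.008],"turn":0},
  {"translation":[0,0,-0.015],"turn":0},
  {"translation":[0,0,-0.02],"turn":0},
  {"translation":[0,0,-0.02],"turn":-0.3},
  {"translation":[0,0,-0.02],"turn":-0.4},
  {"translation":[0,0,-0.02],"turn":-0.3},
  {"translation":[0,0,-0.01],"turn":0},
  {"translation":[0,0,-0.004],"turn":0},
  {"translation":[-0.001,0.01,0],"turn":0},
  {"translation":[-0.001,0.02,0],"turn":0},
  {"translation":[-0.001,0.028,0],"turn":0},
  {"translation":[-0.001,0.028,0],"turn":0},
])

```text
time: 16.08
position: [545.3, -282.4, 97.8]
ee_rot: [-0.139, -3.136, -0.003]
force: [-0.6, 0.6, 0.1]
opening: 0.39
grip_force: 16.0
```

>>> arm_command([
  {"translation":[-0.001,0.03,0],"turn":0},
  {"translation":[-0.001,0.03,0],"turn":0},
  {"translation":[-0.001,0.03,0],"turn":0},
  {"translation":[-0.001,0.03,0],"turn":0},
  {"translation":[-0.001,0.03,0],"turn":0},
  {"translation":[-0.001,0.03,0],"turn":0},
  {"translation":[-0.001,0.03,0],"turn":0},
  {"translation":[-0.001,0.03,0],"turn":0},
  {"translation":[-0.001,0.03,0],"turn":0},
  {"translation":[-0.001,0.03,0],"turn":0},
  {"translation":[-0.001,0.03,0],"turn":0},
  {"translation":[-0.001,0.02,0],"turn":0},
])

```text
time: 17.08
position: [587.0, 66.7, 98.0]
ee_rot: [-0.134, -3.135, -0.001]
force: [0.1, -1.1, -1.6]
opening: 0.393
grip_force: 16.0
```

>>> arm_command([
  {"translation":[-0.001,0.015,0],"turn":0},
  {"translation":[0,0.008,0],"turn":0},
  {"translation":[0,0.004,0],"turn":0},
  {"translation":[0,0,0],"turn":0},
  {"translation":[0,0,0],"turn":0},
  {"translation":[0,0,0],"turn":0},
])

```text
time: 17.58
position: [591.7, 89.1, 99.7]
ee_rot: [-0.138, -3.138, 0.001]
force: [-0.4, 0.2, -1.0]
opening: 0.391
grip_force: 16.0
```

```bash
python3 -c "
from h import *
go(592.9,91.7,2.5,174.95)"
```

```text
t 17.58 pos [591.7  89.1  99.7] yaw 174.97 tilt [ 3.e-04 -4.e-04 -1.e+00] | shift now-axes [-0.001   0.0027  0.0972] target-axes [-0.001   0.0027  0.0972] turn 0.005 open 35.6 grip 16.0 F [-0.4  0.2 -1. ] j6 -1.35
```

>>> arm_command([
  {"translation":[-0.001,0.0025,0.008],"turn":0},
  {"translation":[0,0,0.016],"turn":0},
  {"translation":[0,0,0.02],"turn":0},
  {"translation":[0,0,0.018],"turn":0},
  {"translation":[0,0,0.012],"turn":0},
  {"translation":[0,0,0.008],"turn":0},
  {"translation":[0,0,0.005],"turn":0},
  {"translation":[0,0,0.003],"turn":0},
  {"translation":[0,0,0],"turn":0},
  {"translation":[0,0,0],"turn":0},
  {"translation":[0,0,0],"turn":0},
])

```text
time: 18.5
position: [593.8, 92.7, 10.6]
ee_rot: [0.136, 3.137, 0.001]
force: [-0.1, 0.5, -0.6]
opening: 0.394
grip_force: 16.0
```

```bash
python3 -c "
from h import *
go(592.9,91.7,2.5,174.95)"
```

```text
t 18.5 pos [593.8  92.7  10.6] yaw 175.05 tilt [-1.7e-03  5.0e-04 -1.0e+00] | shift now-axes [ 0.0008 -0.0011  0.0081] target-axes [ 0.0008 -0.0011  0.0081] turn 0.019 open 35.8 grip 16.0 F [-0.1  0.5 -0.6] j6 -1.35
```

>>> arm_command([
  {"translation":[0.0005,-0.0008,0.002],"turn":0},
  {"translation":[0,0,0.002],"turn":0},
  {"translation":[0,0,0.001],"turn":0},
  {"translation":[0,0,0],"turn":0},
  {"translation":[0,0,0],"turn":0},
  {"translation":[0,0,0],"turn":0},
])

```text
time: 19.0
position: [592.6, 91.9, 4.7]
ee_rot: [0.136, 3.139, 0.0]
force: [-0.2, 0.2, -1.0]
opening: 0.39
grip_force: 16.0
```

>>> arm_command([
  {"translation":[0,0,0.001],"turn":0},
  {"translation":[0,0,0.0005],"turn":0},
  {"translation":[0,0,0],"turn":0},
  {"translation":[0,0,0],"turn":0},
  {"translation":[0,0,0],"turn":0},
])

```text
time: 19.42
position: [592.5, 91.9, 3.2]
ee_rot: [0.136, 3.139, 0.0]
force: [0.6, 0.4, -1.5]
opening: 0.391
grip_force: 16.0
```

>>> arm_command([
  {"translation":[0,-0.0001,0.0005],"turn":0},
  {"translation":[0,0,0],"turn":0},
  {"translation":[0,0,0],"turn":0},
  {"translation":[0,0,0],"turn":0},
])

```text
time: 19.75
position: [592.6, 91.8, 2.8]
ee_rot: [0.136, 3.138, 0.0]
force: [-0.8, -0.1, -0.5]
opening: 0.388
grip_force: 16.0
```

>>> arm_command([
  {"translation":[0,0,0.0004],"turn":0},
  {"translation":[0,0,0],"turn":0},
  {"translation":[0,0,0],"turn":0},
  {"translation":[0,0,0],"turn":0},
])

```text
time: 20.08
position: [592.6, 92.0, 2.5]
ee_rot: [0.136, 3.138, 0.001]
force: [-1.3, 1.2, 0.4]
opening: 0.392
grip_force: 16.0
```

>>> arm_command([
  {"translation":[0,0,0.0002],"turn":0},
  {"translation":[0,0,0],"turn":0},
  {"translation":[0,0,0],"turn":0},
], newtons=3)

```text
time: 20.33
position: [592.7, 92.0, 2.5]
ee_rot: [0.136, 3.138, 0.001]
force: [-0.5, 2.6, 2.1]
opening: 0.392
grip_force: 3.0
```

>>> arm_command([
  {"translation":[0,0,0],"turn":0},
  {"translation":[0,0,0],"turn":0},
  {"translation":[0,0,0],"turn":0},
], fingers=0.41)

```text
time: 20.58
position: [592.6, 91.7, 2.0]
ee_rot: [0.136, 3.139, -0.0]
force: [0.2, 0.6, -0.7]
opening: 0.409
grip_force: 0.4
```

>>> arm_command([
  {"translation":[0,0,0],"turn":0},
  {"translation":[0,0,0],"turn":0},
  {"translation":[0,0,0],"turn":0},
  {"translation":[0,0,0],"turn":0},
  {"translation":[0,0,0],"turn":0},
], fingers=0.54)

```text
time: 21.0
position: [592.4, 91.7, 2.1]
ee_rot: [-0.136, -3.139, 0.0]
force: [-0.6, -0.7, -0.1]
opening: 0.542
grip_force: 0.0
```

>>> arm_command([
  {"translation":[0,0,-0.004],"turn":0},
  {"translation":[0,0,-0.01],"turn":0},
  {"translation":[0,0,-0.018],"turn":0},
  {"translation":[0,0,-0.025],"turn":0},
  {"translation":[0,0,-0.03],"turn":0},
  {"translation":[0,0,-0.03],"turn":0},
  {"translation":[0,0,-0.03],"turn":0},
  {"translation":[0,0,-0.015],"turn":0},
  {"translation":[0.03,0,0],"turn":0},
  {"translation":[0.035,0,0],"turn":0},
  {"translation":[0.035,0,0],"turn":0},
  {"translation":[0.035,0,0],"turn":0},
])

```text
time: 22.0
position: [456.6, 103.4, 165.0]
ee_rot: [0.136, 3.138, 0.001]
force: [0.9, 0.1, 0.3]
opening: 0.539
grip_force: 0.0
```

>>> arm_command([
  {"translation":[0,0.035,0],"turn":0},
  {"translation":[0,0.035,0],"turn":0},
  {"translation":[0,0.035,0],"turn":0},
  {"translation":[0,0.035,0],"turn":0},
  {"translation":[0,0.035,0],"turn":0},
  {"translation":[0,0.035,0],"turn":0},
  {"translation":[0,0.035,0],"turn":0},
  {"translation":[0,0.02,0],"turn":0},
  {"translation":[0,0,0],"turn":0},
  {"translation":[0,0,0],"turn":0},
])

```text
time: 22.83
position: [480.6, 368.1, 164.5]
ee_rot: [0.133, 3.139, -0.0]
force: [-0.1, -0.9, -0.0]
opening: 0.537
grip_force: 0.0
```

```bash
python3 -c "
from h import *
go(592.9,91.7,100,174.95)
im=manip.capture('top');c=manip.calibration('top');cv2.imwrite('pics/top9.png',im)
o=cv2.imread('pics/top0.png')
t=np.radians(-5.05);u=np.array([np.cos(t),np.sin(t)]);v=np.array([-u[1],u[0]]);b=np.array([585.6,-1.1])
def near(nm,T,P0,P1):
    k=8;p=P0.round().astype(int);d=P1-P0;q=(p+d).round().astype(int);f=lambda a:cv2.resize(a,None,fx=k,fy=k,interpolation=cv2.INTER_CUBIC)
    h=(8,25)
    A=f(T[p[1]-h[1]:p[1]+h[1],p[0]-h[0]:p[0]+h[0]]);B=f(im[q[1]-h[1]-5:q[1]+h[1]+5,q[0]-h[0]-5:q[0]+h[0]+5])
    _,s,_,l=cv2.minMaxLoc(cv2.matchTemplate(B,A,cv2.TM_CCOEFF_NORMED)); print(nm,'px off',np.array(l)/k-5+(q-p)-d,round(s,3))
N=lambda y,z:proj(c,[*(b+y*v),z])[0]
near('thin',o,N(31,45),N(-31,45)); near('laid3',o,N(31,45),N(31,45)); near('laid1',o,N(-93,45),N(-93,45))
for nm,y,z in(('thin',-31,39.7),('thick',93,45.7)):
    pts=[]
    for a in(-30,-20,-10,0,10,20,30):
        p=proj(c,[*(b+y*v+a*u),z])[0];r=int(round(p[1]));g=im[r,:,:].min(1).astype(int);x0=int(p[0])
        print(nm,a,p.round(1),x0-11,g[x0-11:x0+12].tolist())
bx=(196,252,250,275)
for nm,y,z in(('thin',-31,52.7),('thick',93,63.7)):
    p=proj(c,[[*(b+y*v+45*u),z],[*(b+y*v-45*u),z]]);print(nm,'ends',p.round(1).tolist())
    for q in p: X=int(round(q[0]));Y=int(round(q[1])); print(Y-7,im[Y-7:Y+8,X].min(1).tolist())
print('diff others')
for nm,(r,x) in dict(objective=(220,231),cell=(242,159),driver=(140,287)).items(): print(nm,np.abs(im[r-12:r+12,x-12:x+12].astype(int)-o[r-12:r+12,x-12:x+12]).mean())
"
```

```text
t 22.83 pos [480.6 368.1 164.5] yaw 175.16 tilt [-3.e-04 -3.e-04 -1.e+00] | shift now-axes [-0.1352 -0.2659  0.0647] target-axes [-0.1362 -0.2654  0.0645] turn 0.041 open 48.8 grip 0.0 F [-0.1 -0.9 -0. ] j6 -0.85
thin px off [-0.26994683 -0.38280873] 0.945
laid3 px off [0. 0.] 0.999
laid1 px off [0. 0.] 1.0
thin -30 [310.1 239. ] 299 [63, 53, 62, 85, 92, 76, 96, 128, 150, 166, 181, 209, 207, 210, 220, 199, 160, 100, 96, 83, 62, 66, 65]
thin -20 [310.4 235. ] 299 [64, 64, 63, 79, 88, 76, 98, 162, 196, 218, 228, 228, 227, 228, 223, 207, 174, 137, 92, 63, 64, 65, 64]
thin -10 [310.6 230.9] 299 [65, 64, 65, 63, 83, 158, 119, 150, 187, 215, 227, 227, 227, 227, 226, 214, 185, 146, 125, 63, 65, 64, 64]
thin 0 [310.9 226.8] 299 [64, 65, 64, 63, 60, 95, 128, 131, 178, 206, 224, 227, 227, 228, 227, 219, 195, 168, 161, 57, 64, 64, 65]
thin 10 [311.2 222.8] 300 [65, 64, 64, 64, 73, 119, 121, 166, 199, 220, 227, 227, 227, 227, 222, 203, 168, 114, 63, 64, 64, 64, 63]
thin 20 [311.5 218.8] 300 [62, 53, 55, 78, 91, 98, 91, 154, 190, 215, 227, 228, 227, 224, 174, 211, 177, 104, 97, 88, 67, 63, 64]
th
[... 855 characters left out ...]
62, 192, 211, 220, 228, 227, 228, 228, 228, 227, 220, 206, 188, 156, 104, 82, 66, 60]
thick 30 [261. 210.] 250 [64, 60, 51, 67, 128, 181, 204, 217, 225, 228, 228, 228, 228, 228, 223, 213, 195, 169, 129, 86, 75, 56, 62]
thin ends [[312.6, 207.6], [309.9, 244.4]]
201 [102, 105, 104, 103, 103, 84, 106, 225, 227, 153, 109, 141, 225, 227, 228]
237 [227, 228, 209, 120, 109, 188, 226, 218, 76, 49, 48, 96, 211, 213, 181]
thick ends [[261.2, 202.2], [257.5, 239.3]]
195 [97, 99, 100, 98, 100, 99, 99, 110, 225, 228, 158, 110, 120, 225, 228]
232 [228, 228, 228, 124, 109, 171, 226, 228, 101, 44, 53, 52, 137, 214, 202]
diff others
objective 3.407986111111111
cell 3.558449074074074
driver 2.287615740740741
```

```bash
python3 -c "
from cell import manip
print(manip.finish_job())"
```

```text
the job is handed in; nothing more can be done
None
```

The thin tube now lies in the narrow clip's nest and the thick tube in the wide clip's, both centred along the rollers to about 1 mm in the last top picture. The laid tubes, objective, lens cell and driver showed no visible movement there. The job is handed in at about 23 s; roller turn could not be measured, and the hand-in call gave no verdict.

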